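Uncouple the dusting jet and stand it in its rack

ROBOT

A 6-joint arm with a two-finger parallel gripper is mounted at the origin on the work surface. World frame = base frame: x ahead of the robot, y to its left, z up, the work surface at z = 0. Lengths are in mm, angles in rad, forces in N, time in s.
With the tool pointing down it reaches from about 400 to 925 mm from the base axis. Payload 12.5 kg.
Tool frame: the origin (TCP) lies on the mounting face of the last link; the fingertips stand 190 mm ahead of it and the grasp point (between the pads) lies 171 mm ahead of it; z points along the fingers, y is the line along which they close (so a half turn about z gives the same grasp; the last joint's range is limited). The gripper opens to 95 mm and grips with 3 to 60 N. Pads are 20 mm wide; open, the fingers measure 119 mm over their backs; the gripper's body (75 mm by 180 mm) begins 59 mm behind the grasp point.
Start: joints at [1.074, 0.491, 1.559, -0, 1.092, -0.106], TCP at [238.057, 577.887, 404.761] pointing down, gripper open.
Joint ranges: [-3.1, 3.1], [-0.84, 2.19], [0.05, 2.79], [-1.13, 4.28], [0.06, 2.93], [-2.69, 2.69]. Speed limits (rad/s): [2.22, 2.22, 2.79, 3.14, 3.14, 3.14].

INTERFACE

Orientations are given as [roll, pitch, yaw] about the fixed x, y, z axes, in that order (R = Rz(yaw) Ry(pitch) Rx(roll)).
In Python, from cell import env gives the robot as it stands.
- The arm moves only by the tool carry_out, never from a script. Its argument "series" is a list of rows, each a list of 5 numbers: the shift along the tool's x, y, z in m, then the turn about the tool's z in degrees, then the opening, from 0 (shut) to 1 (fully open). A call has 1 to 20 rows; each row is the pose to reach, as a shift and turn from the pose commanded when the call began, along the tool's axes at that moment; what a row does not reach only later rows make up. A row lasts 1/8 s, in which the tool goes at most 62.5 mm and 10.7 degrees, less where a joint would pass 70% of its speed; a pose out of reach is approached as far as the arm can. A call with a gripper value outside its range is refused whole. The fingers move at their own pace and stop on an object; the grip force is fixed at half the most. Time passes only in rows, so rows that repeat a pose let the fingers close. It gives the time, the measured TCP pose, the force, the opening and the grip force at its end, in the units of the state.
- env.state(): the state, without advancing time (a new reading comes with each control period).
- env.read_camera(name): name is "scene" or "top" or "wrist"; returns (picture, depth): 420x560x3 uint8, red, green, blue; 420x560 float32, mm along the optical axis (not along the pixel's ray), 0 where there is no reading.
- env.get_calibration(name): a dict with "intrinsics" (3x3 intrinsics, pixels), "cam_to_world" (4x4, takes a point from camera to world coordinates); the wrist camera has in their place "T_tool_cam" (4x4, takes a point from camera to tool coordinates, whose origin is the TCP and whose axes are the flange's). Camera axes: x right, y up, looking along -z (the intrinsics and any distortion apply to the point x, -y, -z); pixel columns grow to the right and rows downward; lengths in mm; the calibration is good to about 2 mm. The wrist camera is an equidistant fisheye: a pixel r from the principal point sees the ray r / f radians off the axis. A picture is of the moment at which its call begins: read the wrist's pose just before it. get_calibration takes no time and is no camera call.
- env.job_done(): hands the job in; it is judged then, once.
The state is a dict: "t": time; "joints": joint angles; "qvel": joint speeds; "tau": joint torques, N m; "eef_pos": TCP position; "tcp_rot": TCP orientation; "ft_force": force on the tool from outside, world axes, zero at the start; "moment": the same for the moment, N m; "opening": opening from 0.0 (shut) to 1.0 (fully open); "grip_force": force on a finger pad.
Only numpy, scipy, OpenCV 4.12 (cv2) and the standard library are available. Lean on these libraries where they do the work, as an engineer would, in place of code of your own. Each camera call takes 0.05 s, during which the arm holds its last target. There are 200 camera calls.

TASK

The appraiser is done dusting stones: uncouple the tall air jet from the bench air outlet by pushing the coupling's sprung sleeve down, drawing the jet straight up and letting the sleeve snap back up. Then stand the jet, plug down and fully home, in the empty middle hole of the jet rack and let go. Work gently: neither ram the sleeve against its stop, wrench the jet while it is locked, nor force it into the rack, and leave the other things where they are.

Things in the scene. Friction and masses are not known exactly. Their poses are not given: they have to be found in the camera images.
- jet: Tall air jet, 84 mm long, 90 g, plug down in the coupling. Origin: centre of its lower end; z up its axis. Diameters: plug collar 16 mm to z = 10 mm (foot chamfered 2 mm), lock groove 10 mm from z = 10 to 18, shank 16 mm from 18 to 44, aluminium grip 22 mm from 44 to 72, brass cone on top. The two jets in the rack are only 54 mm long.
- post: Bench air outlet, fixed: 90 mm square foot, upright column with an upward quick coupling. Origin: centre of the foot's underside. Around the coupling a knurled sleeve, 37 mm wide, carries a flat press flange, 54 mm outside, 26 mm inside diameter. Its top is 81 to 95 mm above the origin (clamped differently on each unit, not measured): find it by touch. Over 25 N on the coupling is too rough.
- sleeve (a joint): Travel of the sprung sleeve in m: 0 up (locked), positive as its flange is pushed down. The spring takes about 5 N to start and 1.2 N more per mm; the lock frees the jet at about 6.5 mm (13 N); hard stop at 8.5 mm (15 N). When the jet is drawn, the sleeve stays partly down until the plug's collar has passed the lock, some 16 mm up, then snaps up.
- seat (a point): Floor of the coupling's bore, on its axis, 45 mm above the post's origin; the jet's origin stands here while coupled. The bore reaches 26 mm up from here, with 0.8 mm of play around the plug. Once the jet has risen 2 mm from here with the sleeve down, the sleeve may come up again. Over 35 N between jet and coupling is too rough.
- press (a point): Point on the coupling's axis at the mid height of the flange top (88 mm above the post's origin, true face within 7 mm). One hand does it: fingers astride the jet's grip, opened only a little wider than it; the fingertips push the flange down, then the fingers close on the grip while they keep it down, and the hand lifts straight up.
- rack: Bare aluminium jet rack, fixed, 60 x 180 x 30 mm, with a row of three blind holes 60 mm apart along its y axis, each 18 mm in diameter and 20 mm deep with a 2 mm chamfer. Origin: centre of the underside, below the middle hole; the outer holes hold the two short jets. A jet stands on the floor of its hole.
- hole (a point): Centre of the mouth of the rack's empty middle hole, at the rack's top face. The jet is home when its origin is 20 mm below this. More than 30 N between jet and rack is too rough.
- stub_a: Short jet, 54 mm long, standing in the rack's -y hole; stands 34 mm above the rack's top and is 22 mm wide. Leave alone.
- stub_b: Short jet as stub_a, in the rack's +y hole. Leave alone.
- ring_box: Closed ring box 46 x 46 x 38 mm, between outlet and rack. Origin at centre of underside. Leave alone.
- loupe: Folded loupe about 60 x 25 x 18 mm, nearer the robot. Leave alone.
- pen: Black pen 130 mm long, 10 mm thick, beyond the ring box. Leave alone.
Mind the look-alikes: they are no part of the job. Leave any black look-alike of the rack alone.

How it is judged:
By the outcome, as a careful person would: the job done as asked, in the order asked, and still so for the second after the job is handed in, with the robot touching nothing.
It also fails if it takes over 56 s, if anything falls off the work surface, if the arm or the gripper's body presses on something with over 40 N, if the wrist force passes 120 N, or if a joint passes its speed limit or range.

## Working session

There is one attempt and no reset: what is moved stays moved. The work goes in short steps, Python scripts to look and compute and a tool call to move; the robot and the scene stay as the last step left them, time stands still between calls to the robot, and variables do not carry over. Pictures are saved under pics/ and viewed, at most 10 in all, crops included, and the job is handed in when it is done.

Besides the shell and the picture viewer there is one more tool, called by a JSON object that holds its "api" and its "payload", one argument or row to a line. carry_out: Moves the arm, as the interface text tells. Its arguments: {"type":"object","properties":{"series":{"type":"array","items":{"type":"array","items":{"type":"number"}}}},"required":["series"]}

```bash
mkdir -p pics; python3 - <<'E'
from cell import env
import cv2,numpy as np
np.set_printoptions(precision=4,suppress=True)
print(env.state())
for n in ("scene","top","wrist"):
    c=env.get_calibration(n); print(n,c)
    p,d=env.read_camera(n); cv2.imwrite(f"pics/{n}0.png",p[:,:,::-1]); np.save(f"pics/{n}0d.npy",d)
E
```

```text
{'t': 0.0, 'joints': array([ 1.0744,  0.4915,  1.5595, -0.    ,  1.0917, -0.1056]), 'qvel': array([ 0.001 ,  0.0007, -0.0012,  0.0003, -0.001 ,  0.0002]), 'tau': array([ -0.0004, -61.2641, -25.8187,   0.0692,   0.0482,  -0.0001]), 'eef_pos': array([238.0314, 577.8517, 404.1641]), 'tcp_rot': array([-3.1405, -0.0001,  2.7508]), 'ft_force': array([-0.9634, -0.0787, -0.8683]), 'moment': array([ 0.0031, -0.0107, -0.0173]), 'grip_force': 0.0, 'opening': 0.9967717394043163}
scene {'intrinsics': array([[493.9159,   0.    , 273.4476],
       [  0.    , 493.9159, 205.6829],
       [  0.    ,   0.    ,   1.    ]]), 'cam_to_world': array([[  -0.7192,   -0.3803,    0.5815, 1132.4291],
       [   0.6947,   -0.3764,    0.613 ,  719.2244],
       [  -0.0143,    0.8448,    0.5349,  603.6225],
       [   0.    ,    0.    ,    0.    ,    1.    ]])}
top {'intrinsics': array([[484.7799,   0.    , 282.7781],
       [  0.    , 484.7799, 205.1239],
       [  0.    ,   0.    ,   1.    ]]), 'cam_to_world': array([[   0.0261,    0.999 ,   -0.0371,  490.9943],
       [  -0.9993,    0.025 ,   -0.0289,   95.5233],
       [  -0.028 ,    0.0378,    0.9989, 1185.7169],
       [   0.    ,    0.    ,    0.    ,    1.    ]])}
wrist {'intrinsics': array([[325.1923,   0.    , 282.4013],
       [  0.    , 325.1923, 216.0779],
       [  0.    ,   0.    ,   1.    ]]), 'T_tool_cam': array([[ 0.0002,  0.9719,  0.2355, 65.838 ],
       [ 1.    , -0.    , -0.0009, -1.2009],
       [-0.0009,  0.2355, -0.9719, 19.9947],
       [ 0.    ,  0.    ,  0.    ,  1.    ]])}
```

View pics/top0.png

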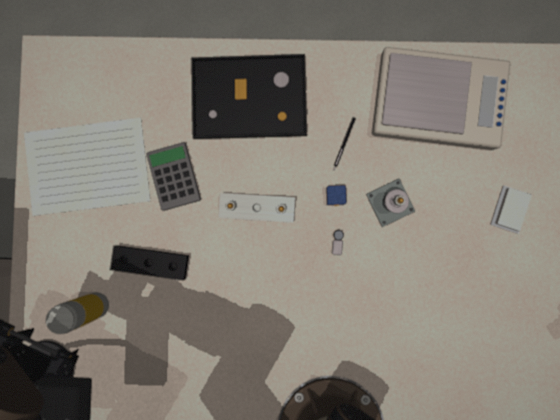

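View pics/scene0.png

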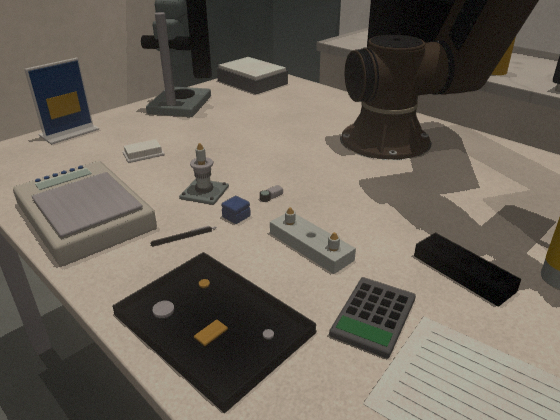

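The top view shows the post and jet at about (391,201) with the jet tip near (398,200). The rack's hole is at (257,208), with the stubs at (231,205) and (282,209). The black look-alike is at (150,262).

```bash
cat >h.py <<'E'
from cell import env
import cv2,numpy as np
from scipy.spatial.transform import Rotation as R
np.set_printoptions(precision=2,suppress=True)
def ray(name,uv,st=None):
    c=env.get_calibration(name);K=c["intrinsics"]
    x,y=(uv[0]-K[0,2])/K[0,0],(uv[1]-K[1,2])/K[1,1]
    if name=="wrist":
        r=np.hypot(x,y);s=np.sin(r)/max(r,1e-9);d=np.array([x*s,-y*s,-np.cos(r)])
        T=np.eye(4);T[:3,:3]=R.from_euler("xyz",st["tcp_rot"]).as_matrix();T[:3,3]=st["eef_pos"]
        T=T@c["T_tool_cam"]
    else: d=np.array([x,-y,-1.]);T=c["cam_to_world"]
    return T[:3,3],T[:3,:3]@d
def onz(name,uv,z,st=None):
    o,d=ray(name,uv,st);return o+d*(z-o[2])/d[2]
def tooldelta(p,st):   # world point relative to TCP in tool axes
    return R.from_euler("xyz",st["tcp_rot"]).as_matrix().T@(np.array(p)-st["eef_pos"])
E
python3 - <<'E'
from h import *
p=cv2.imread("pics/top0.png")
cr=p[150:270,200:440];cv2.imwrite("pics/topc.png",cv2.resize(cr,(720,360),interpolation=cv2.INTER_CUBIC))
print("jet tip",onz("top",(398,199),129),"hole",onz("top",(257,208),30),"stubs",onz("top",(231,205),64),onz("top",(282,209),64),"foot",onz("top",(391,202),10))
print("scene tip",onz("scene",(200,147),129),"hole",onz("scene",(311,236),30))
d=np.load("pics/top0d.npy");print(d[195:206,392:404],d[203:213:2,250:264:2])
E
```

```text
jet tip [ 549.79 -123.42  129.  ] hole [525.5  190.44  30.  ] stubs [529.93 248.35  64.  ] [523.63 129.6   64.  ] foot [ 548.74 -131.42   10.  ]
scene tip [ 561.92 -116.08  129.  ] hole [534.39 195.15  30.  ]
[[1100.11 1099.84 1101.96 1101.31 1100.53 1100.67 1098.3  1095.56 1099.89
  1097.   1097.17 1096.85]
 [1098.67 1097.85 1105.68 1105.18 1108.34 1102.31 1064.76 1062.9  1064.55
  1061.25 1096.25 1099.79]
 [1098.92 1102.95 1102.12 1079.43 1064.62 1065.48 1063.44 1063.95 1061.76
  1065.1  1065.81 1062.8 ]
 [1104.77 1102.61 1081.67 1071.3  1064.71 1063.14 1061.3  1057.52 1055.03
  1058.87 1063.52 1065.45]
 [1102.   1091.39 1076.35 1058.11 1064.37 1060.16 1059.78 1058.77 1054.94
  1047.92 1054.21 1065.37]
 [1105.16 1085.09 1073.39 1064.11 1065.74 1064.82 1057.95 1052.2  1051.57
  1057.39 1052.12 1061.71]
 [1105.81 1083.12 1072.79 1066.9  1063.6  1062.64 1052.65 1050.05 1053.44
  1049.2  1053.84 1061.74]
 [1103.2  1085.84 1073.17 1065.72 1065.06 1063.03 1057.83 1057.68 1055.17
  1054.93 1059.91 1064.67]
 [1103.32 1089.46 1077.85 1068.26 1063.99 1061.71 1063.23 1060.11 1059.39
  1060.04    0.   1062.36]
 [1103.98 1101.97 1086.41 1076.12 1068.95 1064.26 1065.17 1064.99 1061.45
  1062.69 1061.84 1096.64]
 [1098.85 1104.69 1105.19 1088.8  1079.54 1071.03 1065.08 1065.39 1064.84
  1062.87 1095.77 1098.31]] [[1161.45 1157.38 1164.16 1163.99 1158.26 1154.9  1162.5 ]
 [1161.85 1161.25 1172.44 1180.4  1179.2  1156.72 1159.23]
 [1157.49 1160.4  1179.76 1176.33 1180.28 1161.79 1155.54]
 [1161.85 1161.98 1180.52 1177.98 1176.96 1164.32 1160.23]
 [1158.9  1157.52 1155.78 1181.15 1156.92 1160.59 1160.73]]
```

View pics/topc.png

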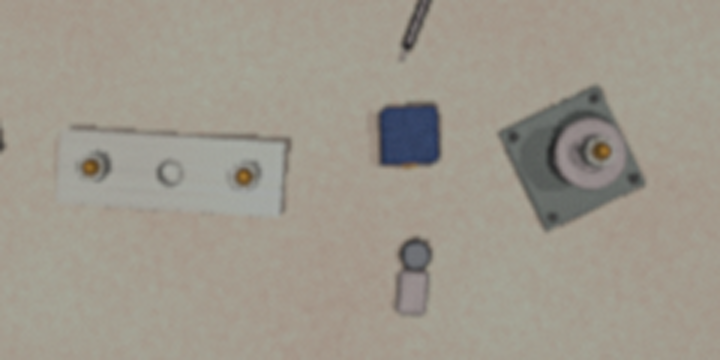

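The crop puts the jet tip at (602,150), the hole at (170,172) and the stubs at (92,167) and (244,176). I'm going above the jet with the fingers closing across the rack row, to measure with the wrist camera.

{"api": "carry_out", "payload": {
  "series": [
    [-0.011,-0.011,0,1.4,1],
    [-0.033,-0.032,0,4.2,1],
    [-0.067,-0.064,0,8.5,1],
    [-0.1,-0.096,0,12.7,1],
    [-0.139,-0.134,0,17.6,1],
    [-0.178,-0.171,0,22.6,1],
    [-0.217,-0.209,0,27.5,1],
    [-0.256,-0.246,0,32.5,1],
    [-0.295,-0.284,0,37.4,1],
    [-0.334,-0.321,0,42.4,1],
    [-0.373,-0.359,0,47.3,1],
    [-0.412,-0.396,0,52.2,1],
    [-0.451,-0.434,0,57.2,1],
    [-0.484,-0.466,0,61.4,1],
    [-0.512,-0.493,0,65,1],
    [-0.534,-0.514,0,67.8,1],
    [-0.548,-0.528,0,69.5,1],
    [-0.556,-0.536,0,70.6,1],
    [-0.556,-0.536,0,70.6,1],
    [-0.556,-0.536,0,70.6,1]
  ]
}}

```text
t: 2.65
eef_pos: [547.7, -128.7, 404.8]
tcp_rot: [-3.141, -0.0, 1.52]
ft_force: [1.1, 0.1, -0.6]
opening: 0.998
grip_force: 0.0
```

```bash
python3 - <<'E'
from h import *
st=env.state();print(st)
p,d=env.read_camera("wrist");cv2.imwrite("pics/w1.png",p[:,:,::-1]);np.save("pics/w1d.npy",d)
E
```

```text
{'t': 2.65, 'joints': array([-0.35,  0.4 ,  1.71,  0.  ,  1.03, -0.3 ]), 'qvel': array([ 0.01, -0.  , -0.  ,  0.  ,  0.  , -0.  ]), 'tau': array([ -0.51, -53.75, -24.76,   0.05,   0.05,   0.  ]), 'eef_pos': array([ 547.68, -128.75,  404.77]), 'tcp_rot': array([-3.14, -0.  ,  1.52]), 'ft_force': array([ 1.07,  0.12, -0.56]), 'moment': array([-0.04,  0.09,  0.02]), 'grip_force': 0.0, 'opening': 0.9981250243506509}
```

View pics/w1.png

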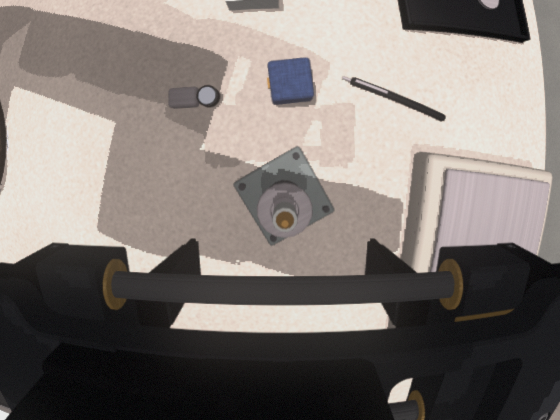

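The wrist view shows the jet tip at about (285,219), the flange at about (285,208), and the foot corners at (297,147), (333,210), (273,245) and (235,185).

```bash
python3 - <<'E'
from h import *
st=env.state();p=cv2.imread("pics/w1.png");d=np.load("pics/w1d.npy")
h=cv2.cvtColor(p,cv2.COLOR_BGR2HSV);roi=np.zeros(h.shape[:2],np.uint8);roi[200:240,265:305]=255
m=cv2.inRange(h,(8,110,60),(30,255,255))&roi
n,l,s,c=cv2.connectedComponentsWithStats(m);print(s[1:],c[1:])
k=1+np.argmax(s[1:,4]);print("brass cone", c[k],onz("wrist",c[k],125,st),onz("wrist",c[k],117,st))
g=cv2.cvtColor(p,cv2.COLOR_BGR2GRAY)
for uv in [(297,147),(333,210),(273,245),(235,185)]: print(onz("wrist",uv,10,st))
print(d[205:236:3,260:312:5])
cv2.imwrite("pics/w1c.png",cv2.resize(p[140:250,220:345],None,fx=5,fy=5,interpolation=cv2.INTER_CUBIC))
E
```

```text
[[277 212  16  16 201]] [[284.45 219.66]]
brass cone [284.45 219.66] [ 548.93 -129.88  125.  ] [ 548.88 -131.9   117.  ]
[566.84 -74.06  10.  ]
[ 606.53 -150.1    10.  ]
[ 532.76 -190.01   10.  ]
[ 492.49 -114.28   10.  ]
[[307.13 309.29 307.36 314.82 288.26 285.37 290.8  314.34 308.36 306.39
  309.24]
 [308.89 308.36 309.62 295.29 277.32 274.63 279.05 314.65 309.53 309.97
  310.07]
 [310.53 310.16 309.68 279.75 273.42 273.98 274.72 288.37 309.97 308.68
  310.12]
 [311.21 310.8  310.49 274.08 273.38 270.82 275.01 275.17 311.35 309.94
  310.56]
 [310.02 311.12 311.4  274.84 270.13 267.13 270.28 274.21 310.88 310.81
  311.64]
 [311.22 311.61 311.59 276.93 267.74 263.79 269.21 276.45 312.23 311.43
  314.32]
 [313.19 312.64 311.81 276.91 266.4  264.11 268.5  276.42 312.44 312.52
  389.14]
 [388.95 313.58 312.71 277.64 269.73 264.66 274.31 277.23 312.91 312.13
  398.52]
 [390.21 314.17 314.19 313.98 277.52 277.35 278.2  314.41 314.26 399.41
  400.36]
 [399.82 390.45 314.12 314.3  313.94 315.21 315.05 315.73 314.42 399.71
  400.22]
 [401.74 390.3  391.24 314.48 314.47 314.67 315.8  315.07 401.53 402.08
  401.15]]
```

View pics/w1c.png

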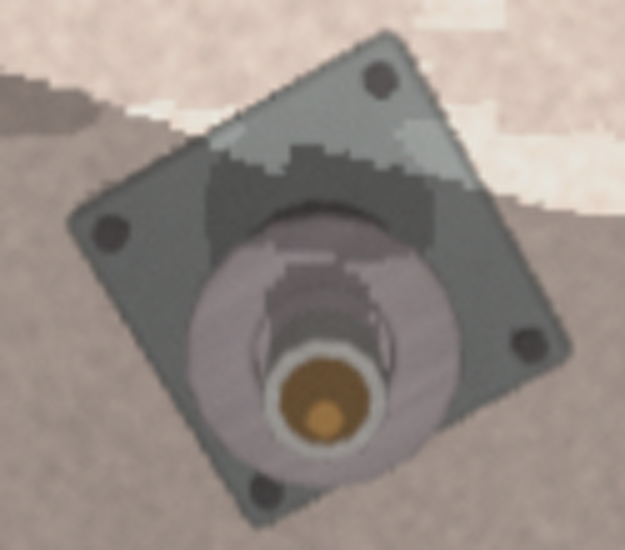

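The crop (scale 5, offset (220,140)) shows the grip's top rim centred at (326,401) and the flange disc centred at (324,348) with a radius of about 136.

```bash
python3 - <<'E'
from h import *
st=env.state();d=np.load("pics/w1d.npy")
g=onz("wrist",(220+326/5-.4,140+401.5/5-.4),117,st);print("grip top",g,"tool",tooldelta(g,st))
for z in (81,85,88,92,95): print(z,onz("wrist",(220+324/5-.4,140+348.5/5-.4),z,st))
def dp(u,v):
    o,r=ray("wrist",(u,v),st);T=R.from_euler("xyz",st["tcp_rot"]).as_matrix()@env.get_calibration("wrist")["T_tool_cam"][:3,:3]
    return o+r*d[v,u]/(-(T.T@r)[2])
for uv in [(265,220),(268,226),(303,224),(300,229),(264,211),(306,211),(285,233),(285,220),(275,222),(285,228)]: print(uv,dp(*uv))
E
```

```text
grip top [ 549.17 -132.13  117.  ] tool [ -3.36   1.62 287.82]
81 [ 549.11 -130.8    81.  ]
85 [ 549.13 -129.92   85.  ]
88 [ 549.15 -129.26   88.  ]
92 [ 549.17 -128.39   92.  ]
95 [ 549.18 -127.73   95.  ]
(265, 220) [ 530.02 -139.95   82.8 ]
(268, 226) [550.55 -64.14 384.84]
(303, 224) [ 566.2  -145.31   84.51]
(300, 229) [ 563.24 -150.77   82.28]
(264, 211) [ 529.6  -131.14   82.46]
(306, 211) [ 569.62 -133.1    82.78]
(285, 233) [ 548.54 -154.1    82.11]
(285, 220) [ 549.39 -129.13  129.16]
(275, 222) [ 540.72 -133.75  116.21]
(285, 228) [ 549.04 -137.01  125.09]
```

{"api": "carry_out", "payload": {
  "series": [
    [-0.0025,0.0016,0,0,0.31],
    [-0.0025,0.0016,0,0,0.31],
    [-0.0025,0.0016,0.01,0,0.31],
    [-0.0025,0.0016,0.03,0,0.31],
    [-0.0025,0.0016,0.05,0,0.31],
    [-0.0025,0.0016,0.067,0,0.31],
    [-0.0025,0.0016,0.077,0,0.31],
    [-0.0025,0.0016,0.085,0,0.31],
    [-0.0025,0.0016,0.093,0,0.31],
    [-0.0025,0.0016,0.101,0,0.31],
    [-0.0025,0.0016,0.109,0,0.31],
    [-0.0025,0.0016,0.116,0,0.31],
    [-0.0025,0.0016,0.12,0,0.31],
    [-0.0025,0.0016,0.122,0,0.31],
    [-0.0025,0.0016,0.122,0,0.31]
  ]
}}

```text
t: 4.58
eef_pos: [549.5, -132.1, 282.7]
tcp_rot: [3.142, -0.0, 1.519]
ft_force: [0.8, 0.5, 0.5]
opening: 0.313
grip_force: 0.0
```

{"api": "carry_out", "payload": {
  "series": [
    [0,0,0.0015,0,0.31],
    [0,0,0.003,0,0.31],
    [0,0,0.0045,0,0.31],
    [0,0,0.006,0,0.31],
    [0,0,0.006,0,0.31]
  ]
}}

```text
t: 5.2
eef_pos: [549.4, -132.1, 276.6]
tcp_rot: [-3.141, -0.0, 1.519]
ft_force: [-0.3, 0.9, -0.2]
opening: 0.312
grip_force: 0.0
```

{"api": "carry_out", "payload": {
  "series": [
    [0,0,0.001,0,0.31],
    [0,0,0.002,0,0.31],
    [0,0,0.002,0,0.31]
  ]
}}

```text
t: 5.58
eef_pos: [549.4, -132.0, 274.6]
tcp_rot: [-3.142, -0.0, 1.519]
ft_force: [0.0, -0.4, 0.0]
opening: 0.306
grip_force: 0.0
```

Tips at 84.6 with no contact yet. I continue in 1 mm steps.

{"api": "carry_out", "payload": {
  "series": [
    [0,0,0.001,0,0.31],
    [0,0,0.0015,0,0.31],
    [0,0,0.0015,0,0.31]
  ]
}}

```text
t: 5.95
eef_pos: [549.4, -132.1, 273.2]
tcp_rot: [-3.142, -0.0, 1.519]
ft_force: [-0.7, -0.2, -0.5]
opening: 0.313
grip_force: 0.0
```

{"api": "carry_out", "payload": {
  "series": [
    [0,0,0.001,0,0.31],
    [0,0,0.0015,0,0.31],
    [0,0,0.0015,0,0.31]
  ]
}}

```text
t: 6.32
eef_pos: [549.4, -132.1, 272.0]
tcp_rot: [3.141, 0.0, 1.519]
ft_force: [-1.5, 0.1, 5.0]
opening: 0.308
grip_force: 2.7
```

{"api": "carry_out", "payload": {
  "series": [
    [0,0,0.001,0,0.31],
    [0,0,0.002,0,0.31],
    [0,0,0.003,0,0.31],
    [0,0,0.004,0,0.31],
    [0,0,0.004,0,0.31]
  ]
}}

```text
t: 6.95
eef_pos: [549.4, -132.0, 268.3]
tcp_rot: [3.141, 0.0, 1.519]
ft_force: [-1.8, 1.1, 9.8]
opening: 0.306
grip_force: 4.9
```

{"api": "carry_out", "payload": {
  "series": [
    [0,0,0.001,0,0.31],
    [0,0,0.002,0,0.31],
    [0,0,0.0028,0,0.31],
    [0,0,0.0028,0,0.31]
  ]
}}

```text
t: 7.45
eef_pos: [549.4, -132.0, 265.8]
tcp_rot: [3.141, 0.0, 1.519]
ft_force: [-3.1, 0.8, 13.0]
opening: 0.31
grip_force: 6.4
```

{"api": "carry_out", "payload": {
  "series": [
    [0,0,0.0005,0,0.31],
    [0,0,0.0009,0,0.3],
    [0,0,0.0009,0,0.28],
    [0,0,0.0009,0,0.265],
    [0,0,0.0009,0,0.255],
    [0,0,0.0009,0,0.255]
  ]
}}

```text
t: 8.2
eef_pos: [549.4, -132.1, 265.1]
tcp_rot: [3.141, 0.0, 1.519]
ft_force: [-3.6, 0.3, 14.3]
opening: 0.256
grip_force: 6.8
```

{"api": "carry_out", "payload": {
  "series": [
    [0,0,0,0,0.248],
    [0,0,0,0,0.242],
    [0,0,0,0,0.238],
    [0,0,0,0,0.238]
  ]
}}

```text
t: 8.7
eef_pos: [549.5, -132.1, 265.1]
tcp_rot: [3.14, 0.0, 1.519]
ft_force: [-3.6, 0.8, 13.0]
opening: 0.242
grip_force: 6.8
```

{"api": "carry_out", "payload": {
  "series": [
    [0,0,0,0,0.23],
    [0,0,0,0,0.22],
    [0,0,0,0,0.15],
    [0,0,0,0,0.1],
    [0,0,0,0,0.1]
  ]
}}

```text
t: 9.32
eef_pos: [549.5, -132.1, 265.1]
tcp_rot: [3.14, 0.0, 1.519]
ft_force: [-3.4, 0.2, 13.5]
opening: 0.223
grip_force: 31.2
```

{"api": "carry_out", "payload": {
  "series": [
    [0,0,-0.001,0,0.1],
    [0,0,-0.002,0,0.1],
    [0,0,-0.0035,0,0.1],
    [0,0,-0.005,0,0.1]
  ]
}}

```text
t: 9.82
eef_pos: [549.4, -132.1, 269.2]
tcp_rot: [3.141, 0.0, 1.519]
ft_force: [0.7, -1.0, -4.6]
opening: 0.226
grip_force: 30.4
```

{"api": "carry_out", "payload": {
  "series": [
    [0,0,-0.002,0,0.1],
    [0,0,-0.004,0,0.1],
    [0,0,-0.006,0,0.1],
    [0,0,-0.006,0,0.1]
  ]
}}

```text
t: 10.32
eef_pos: [549.4, -132.1, 275.2]
tcp_rot: [3.142, -0.0, 1.519]
ft_force: [-0.3, 0.1, -1.3]
opening: 0.227
grip_force: 30.0
```

{"api": "carry_out", "payload": {
  "series": [
    [0,0,-0.003,0,0.1],
    [0,0,-0.006,0,0.1],
    [0,0,-0.009,0,0.1],
    [0,0,-0.013,0,0.1],
    [0,0,-0.018,0,0.1],
    [0,0,-0.024,0,0.1],
    [0,0,-0.031,0,0.1],
    [0,0,-0.039,0,0.1],
    [0,0,-0.048,0,0.1],
    [0,0,-0.06,0,0.1],
    [0,0,-0.075,0,0.1],
    [0,0,-0.09,0,0.1],
    [0,0,-0.1,0,0.1],
    [0,0,-0.105,0,0.1],
    [0,0,-0.105,0,0.1]
  ]
}}

```text
t: 12.2
eef_pos: [549.4, -132.1, 380.2]
tcp_rot: [3.141, -0.0, 1.519]
ft_force: [-0.7, 0.0, -1.8]
opening: 0.224
grip_force: 30.0
```

```bash
python3 - <<'E'
from h import *
st=env.state();print(st["eef_pos"],st["tcp_rot"])
p,d=env.read_camera("wrist");q,_=env.read_camera("scene")
b=p[:,:,::-1]
a=cv2.resize(b[150:360,140:420],(560,420));c=cv2.resize(q[100:220,150:310,::-1],(240,180))
a[:180,320:]=c;cv2.imwrite("pics/w2.png",a);cv2.imwrite("pics/w2f.png",b)
E
```

```text
[ 549.4  -132.08  380.17] [ 3.14 -0.    1.52]
```

View pics/w2.png

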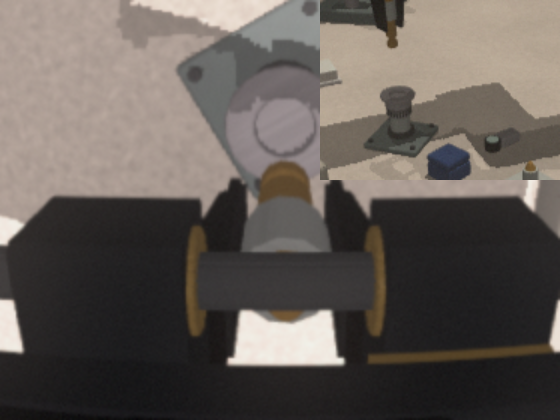

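The jet is out and vertical in the fingers with its foot at crop (285,170), and the bench view shows the sleeve up. Next I move over the rack.

{"api": "carry_out", "payload": {
  "series": [
    [0.006,-0.001,0,0,0.1],
    [0.02,-0.002,0,0,0.1],
    [0.04,-0.005,0,0,0.1],
    [0.07,-0.009,0,0,0.1],
    [0.105,-0.013,0,0,0.1],
    [0.14,-0.017,0,0,0.1],
    [0.175,-0.021,0,0,0.1],
    [0.21,-0.026,0,0,0.1],
    [0.245,-0.03,0,0,0.1],
    [0.275,-0.034,0,0,0.1],
    [0.298,-0.036,0,0,0.1],
    [0.312,-0.038,0,0,0.1],
    [0.319,-0.039,0,0,0.1],
    [0.32,-0.039,0,0,0.1],
    [0.32,-0.039,0,0,0.1],
    [0.32,-0.039,0,0,0.1]
  ]
}}

```text
t: 14.3
eef_pos: [527.3, 189.0, 380.0]
tcp_rot: [-3.142, -0.0, 1.518]
ft_force: [-0.3, 0.5, -0.7]
opening: 0.225
grip_force: 30.0
```

```bash
python3 - <<'E'
from h import *
st=env.state();print(st["eef_pos"],st["tcp_rot"])
p,d=env.read_camera("wrist");b=p[:,:,::-1].copy();cv2.imwrite("pics/w3f.png",b);np.save("pics/w3d.npy",d)
cv2.imwrite("pics/w3.png",cv2.resize(b[130:280,180:380],None,fx=4,fy=4,interpolation=cv2.INTER_CUBIC))
E
```

```text
[527.29 188.99 380.04] [-3.14 -0.    1.52]
```

View pics/w3.png

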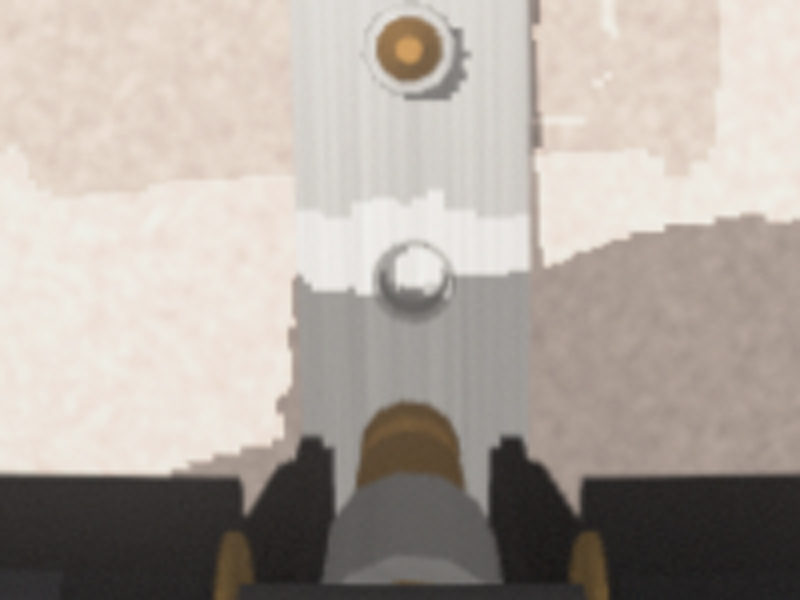

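The crop (scale 4, offset (180,130)) shows the empty hole centred at (414,281) with a radius of about 41. The jet foot's leading edge is at (410,402), with sides at 358 and 462.

```bash
python3 - <<'E'
from h import *
st=env.state();px=lambda u,v:(180+u/4-.375,130+v/4-.375)
H=onz("wrist",px(414.5,281),30,st);print("hole",H,tooldelta(H,st))
for a in [(374,281),(455,281),(414,240),(414,322)]: print(onz("wrist",px(*a),30,st)-H)
zt=st["eef_pos"][2]
for a,dz in [((410,402),218),((410,402),220),((360,445),217),((461,445),217)]: print("jet",a,dz,tooldelta(onz("wrist",px(*a),zt-dz,st),st))
S=onz("wrist",px(409,49),64,st);print("stub tip",S,S-H,tooldelta(S,st))
E
```

```text
hole [527.84 191.22  30.  ] [  2.16   0.47 350.03]
[-10.44   0.56   0.  ]
[10.44 -0.54  0.  ]
[ 0.43 10.71  0.  ]
[ -0.69 -10.82   0.  ]
jet (410, 402) 218 [  7.68  -0.6  218.  ]
jet (410, 402) 220 [  7.11  -0.6  220.  ]
jet (360, 445) 217 [  0.84  -8.56 217.  ]
jet (461, 445) 217 [  0.84   7.51 217.  ]
stub tip [529.64 251.1   64.  ] [ 1.8  59.88 34.  ] [ 62.06  -0.9  316.03]
```

{"api": "carry_out", "payload": {
  "series": [
    [0.002,0.001,0.01,0,0.1],
    [0.002,0.001,0.03,0,0.1],
    [0.002,0.001,0.05,0,0.1],
    [0.002,0.001,0.07,0,0.1],
    [0.002,0.001,0.09,0,0.1],
    [0.002,0.001,0.103,0,0.1],
    [0.002,0.001,0.11,0,0.1],
    [0.002,0.001,0.112,0,0.1],
    [0.002,0.001,0.112,0,0.1],
    [0.002,0.001,0.112,0,0.1]
  ]
}}

```text
t: 15.6
eef_pos: [528.4, 191.5, 268.5]
tcp_rot: [3.141, -0.0, 1.519]
ft_force: [0.8, 0.7, -0.7]
opening: 0.229
grip_force: 30.0
```

```bash
python3 - <<'E'
from h import *
st=env.state();print(st["eef_pos"],st["tcp_rot"])
p,d=env.read_camera("wrist");b=p[:,:,::-1].copy();cv2.imwrite("pics/w4f.png",b)
cv2.imwrite("pics/w4.png",cv2.resize(b[170:270,210:360],None,fx=5,fy=5,interpolation=cv2.INTER_CUBIC))
E
```

```text
[528.35 191.51 268.55] [ 3.14 -0.    1.52]
```

View pics/w4.png

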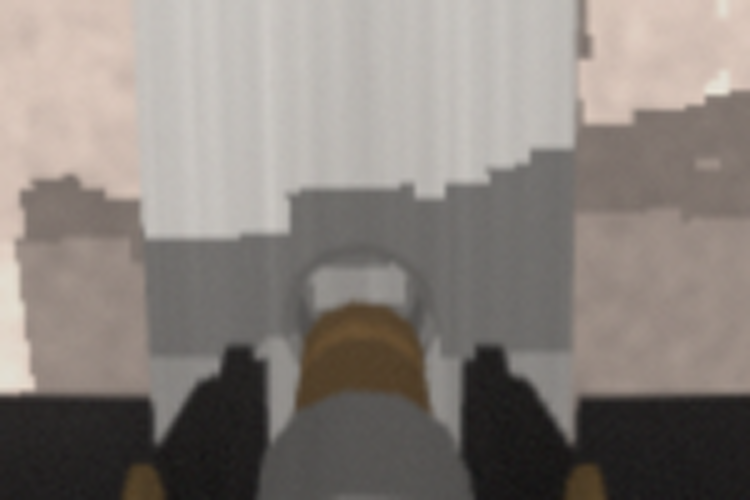

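The crop (scale 5, offset (210,170)) shows the hole's far edge at (361,244) with sides at about 288 and 435. The jet's foot apex is at (362,304), and its sides at about 299 and 428 are nearly centred on the hole.

```bash
python3 - <<'E'
from h import *
st=env.state();px=lambda u,v:(210+u/5-.4,170+v/5-.4)
zt=st["eef_pos"][2]
for n,a,z in [("far edge(-11)",(361,244),30),("L",(288,310),30),("R",(435,310),30),("foot(-8)",(362,304),zt-218),("jl",(299,365),zt-217),("jr",(428,365),zt-217)]: print(n,tooldelta(onz("wrist",px(*a),z,st),st))
E
```

```text
far edge(-11) [ 10.23  -0.84 238.51]
L [  0.7  -11.07 238.5 ]
R [  0.7    9.52 238.52]
foot(-8) [  7.5   -0.68 218.  ]
jl [ -0.32  -8.71 216.99]
jr [ -0.32   7.73 217.01]
```

Aligned to within about 0.3 mm. I lower gently.

{"api": "carry_out", "payload": {
  "series": [
    [0,0,0.005,0,0.1],
    [0,0,0.01,0,0.1],
    [0,0,0.014,0,0.1],
    [0,0,0.017,0,0.1],
    [0,0,0.0195,0,0.1],
    [0,0,0.022,0,0.1],
    [0,0,0.022,0,0.1]
  ]
}}

```text
t: 16.52
eef_pos: [528.3, 191.5, 245.9]
tcp_rot: [-3.141, -0.0, 1.519]
ft_force: [0.2, 0.0, -0.4]
opening: 0.225
grip_force: 30.0
```

{"api": "carry_out", "payload": {
  "series": [
    [0,0,0.0015,0,0.1],
    [0,0,0.003,0,0.1],
    [0,0,0.0045,0,0.1],
    [0,0,0.006,0,0.1],
    [0,0,0.006,0,0.1]
  ]
}}

```text
t: 17.15
eef_pos: [528.3, 191.5, 239.9]
tcp_rot: [-3.141, -0.0, 1.519]
ft_force: [-0.3, -0.1, -0.1]
opening: 0.224
grip_force: 30.0
```

Inside the hole with no load (origin about z 20). Going down to just above the floor.

{"api": "carry_out", "payload": {
  "series": [
    [0,0,0.002,0,0.1],
    [0,0,0.004,0,0.1],
    [0,0,0.006,0,0.1],
    [0,0,0.0075,0,0.1],
    [0,0,0.008,0,0.1],
    [0,0,0.008,0,0.1]
  ]
}}

```text
t: 17.9
eef_pos: [528.3, 191.5, 232.0]
tcp_rot: [3.142, -0.0, 1.519]
ft_force: [-0.5, -0.3, -0.4]
opening: 0.229
grip_force: 30.0
```

{"api": "carry_out", "payload": {
  "series": [
    [0,0,0.0005,0,0.1],
    [0,0,0.001,0,0.1],
    [0,0,0.001,0,0.1]
  ]
}}

```text
t: 18.27
eef_pos: [528.3, 191.5, 231.1]
tcp_rot: [3.142, -0.0, 1.519]
ft_force: [-0.5, -0.2, -1.2]
opening: 0.226
grip_force: 30.0
```

{"api": "carry_out", "payload": {
  "series": [
    [0,0,0.0005,0,0.1],
    [0,0,0.0008,0,0.1],
    [0,0,0.0008,0,0.1]
  ]
}}

```text
t: 18.65
eef_pos: [528.3, 191.5, 230.2]
tcp_rot: [3.142, -0.0, 1.519]
ft_force: [-0.2, 0.1, -0.5]
opening: 0.226
grip_force: 30.0
```

{"api": "carry_out", "payload": {
  "series": [
    [0,0,0.0003,0,0.1],
    [0,0,0.0005,0,0.1],
    [0,0,0.0005,0,0.1]
  ]
}}

```text
t: 19.02
eef_pos: [528.3, 191.5, 230.0]
tcp_rot: [3.141, -0.0, 1.519]
ft_force: [-0.7, -0.6, 5.3]
opening: 0.223
grip_force: 30.0
```

It is on the floor (5 N, at the predicted height). I release, then withdraw straight up.

{"api": "carry_out", "payload": {
  "series": [
    [0,0,-0.0003,0,0.23],
    [0,0,-0.0003,0,0.25],
    [0,0,-0.0003,0,0.28],
    [0,0,-0.0003,0,0.33],
    [0,0,-0.0003,0,0.38],
    [0,0,-0.0003,0,0.38],
    [0,0,-0.005,0,0.38],
    [0,0,-0.015,0,0.38],
    [0,0,-0.03,0,0.38],
    [0,0,-0.05,0,0.38],
    [0,0,-0.08,0,0.38],
    [0,0,-0.11,0,0.38],
    [0,0,-0.13,0,0.38],
    [0,0,-0.14,0,0.38],
    [0,0,-0.14,0,0.38]
  ]
}}

```text
t: 20.9
eef_pos: [528.1, 191.4, 370.5]
tcp_rot: [3.14, -0.0, 1.519]
ft_force: [0.5, -0.3, -0.7]
opening: 0.382
grip_force: 0.0
```

```bash
python3 - <<'E'
from h import *
st=env.state();print(st["eef_pos"],st["ft_force"])
p,d=env.read_camera("wrist");q,_=env.read_camera("scene")
a=cv2.resize(p[110:290,170:390,::-1],(660,540));a[:195,:260]=cv2.resize(q[130:280,170:370,::-1],(260,195))
cv2.imwrite("pics/w5.png",a)
E
```

```text
[528.14 191.45 370.46] [ 0.47 -0.32 -0.66]
```

View pics/w5.png

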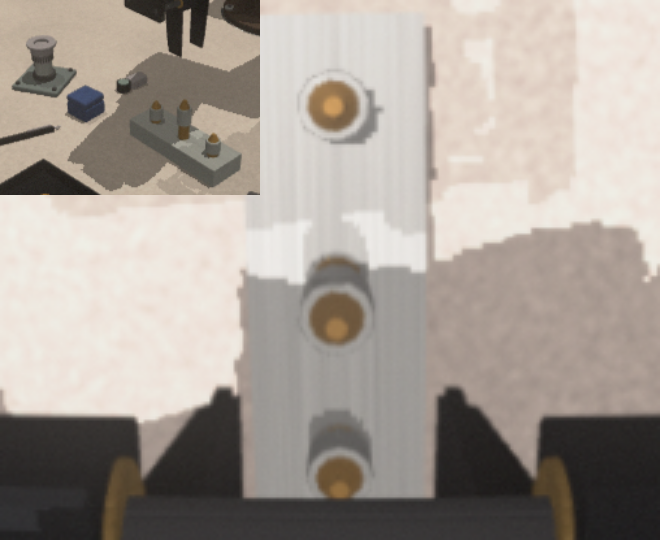

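The jet stands upright in the middle hole (crop (336,318)) and the stubs are in place. The inset shows the sleeve up, the other things undisturbed and the fingers clear.

```bash
python3 -c "
from cell import env
print(env.job_done())"
```

```text
the job is handed in; nothing more can be done
None
```

The jet is uncoupled, the sleeve is back up, and the jet stands fully home in the rack's middle hole with the gripper clear; I handed the job in at about 21 s, but no verdict was returned.

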